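# Pull a filter cassette and show it to the light panel

### The job

Lift the white flap with the black T-knob on the grey fume-filter box until it stands about upright, then draw the orange filter cassette up out of its slot, leaving the blue one in place and the flap standing open. Hold the orange cassette upright a few centimetres in front of the lit panel, centred on the lit face, its broad side parallel to it and without touching it, so that it can be checked for clogging; finish while still holding it there. Do not disturb the other things on the bench.

Things in the scene. Friction and masses are not known exactly. Their poses are not given: they have to be found in the camera images.
- filter_box: grey fume-filter box, fixed, open-topped under a white flap; 140 (x) x 180 (y) x 100 mm high. Origin: centre of underside; x points from its front (louvres, red switch) to its rear (hinge). Walls 5 mm, rear 25. Two cassettes stand in slots at x = -10, y = +40 and -40 mm, broad sides facing along y; either colour in either slot. Free beside each: 70 mm between them, 40 mm to the side walls
- flap (a joint): angle of the white flap (rad): 0 closed flat on the box, positive when lifted, 1.57 vertical, stop at 1.8. The stiff hinge (about 0.22 N m) keeps the flap wherever it is left; it may start slightly ajar
- flap_hinge (a point): middle of the flap's hinge line, along the box's y axis at the top of its rear: x = +70, z = 100 mm in the box's frame. Axes as the box's
- flap_knob (a point): centre of the black T-knob's crossbar near the flap's front edge: round bar 34 mm long (along the box's y), 15 mm thick, on a 10 mm stem. With the flap closed: 36 mm above and 130 mm in front of the hinge line, 31 mm above the flap's top face. The flap is 142 x 180 mm. Pinched by its two flat ends, the bar can turn between the fingers as the flap swings. Axes: the flap's
- orange_filter_centre (a point): centre of the orange-framed filter cassette, hidden under the flap: plate 104 (x) x 10 (y, thickness) x 62 mm with a grip tab 40 x 10 x 20 mm on the middle of its top edge, 82 mm high in all, so this point is 41 mm above its lower edge and 41 mm below the tab's top. z up. 60 to 130 g. Tab top 12 mm below the box's rim; slot guides end 42 mm above the bench, play 2.5 mm each side
- blue_filter_centre (a point): centre of the blue-framed filter cassette, of the same shape and size, in the other slot; it stays there
- light_panel: upright light panel on a foot, fixed to the bench: black frame 18 (x) x 140 (y) x 120 mm high, from 45 to 165 mm above the bench, foot 90 x 120 x 8 mm. Origin: on the bench under the frame's centre; x points away from the robot, so the lit face looks along -x
- panel_face (a point): centre of the lit white face (120 wide x 100 mm high), 105 mm above the bench. Axes as the panel's: x is square to the face and points into it, y along its width, z up
- tape: black roll of tape, 62 x 59 x 19 mm, lying loose between the filter box and the panel; bystander. Origin: centre of its underside
- red_driver: screwdriver with red handle, 163 mm long, loose in front of the panel, towards the robot; bystander. Origin: centre of its underside
- cutters: side cutters with red handles, 132 x 51 x 10 mm, loose in front of the panel; bystander. Origin: centre of its underside
Things that resemble listed ones, but are neither listed nor needed, are in the scene too. Of the things that look like the part that bears blue_filter_centre, the larger one is meant.

How it is judged:
On the way, in this order (a step that is already met when the one before it is completed fails the run):
1. the flap is lifted to at least 1.25 rad with both cassettes still in their slots (value of joint flap above 1.25 rad and z of each of orange_filter_centre, blue_filter_centre in the frame of filter_box below 0.06 m), for 0.2 s.
2. the orange cassette is held by the fingers, clear above the box's rim, still upright (z of orange_filter_centre in the frame of filter_box above 0.141 m and contact force between the fingers and orange_filter above 0.5 N and angle between orange_filter_centre's own z axis and vertical below 0.5 rad), for 0.1 s.
At the end, for the whole second after the job is handed in: The fingers hold the orange cassette still, 15-110 mm before the lit face, within 30 mm sideways and 35 mm in height of its centre, upright and parallel within 15 degrees, touching neither panel nor box; flap over 1.25 rad; blue cassette in its slot (moved under 20 mm) (contact force between the fingers and orange_filter above 0.5 N and x of orange_filter_centre in the frame of panel_face between -0.11 and -0.015 m and y of orange_filter_centre in the frame of panel_face between -0.03 and 0.03 m and z of orange_filter_centre in the frame of panel_face between -0.035 and 0.035 m and angle between orange_filter_centre's own z axis and vertical below 0.26 rad and angle between the y axis of orange_filter_centre and the x axis of panel_face, either way round below 0.26 rad and linear speed of orange_filter below 0.03 m/s and contact force between orange_filter and light_panel below 0.3 N and contact force between orange_filter and filter_box below 0.3 N and value of joint flap above 1.25 rad and z of blue_filter_centre in the frame of filter_box below 0.06 m and distance of blue_filter_centre from where it was at the start of the episode below 0.02 m); the arm keeps its last pose, push and grip.
It fails at once if the orange cassette touches the light panel (contact force between orange_filter and light_panel above 0.5 N).
It fails at once if the blue cassette is pulled out of place (over 30 mm) (distance of blue_filter_centre from where it was at the start of the episode above 0.03 m).
It fails at once if another thing on the bench is moved by over 30 mm (distance of any of tape, red_driver, cutters from where it was at the start of the episode above 0.03 m).
It also fails if it takes over 56 s, if anything falls off the work surface, if the arm or the gripper's body presses on something with over 40 N, if the wrist force passes 120 N, or if a joint passes its speed limit or range.

### The arm

A 6-joint arm with a two-finger parallel gripper is mounted at the origin on a cart in front of the work surface, level with it; the furniture and walls round the work are solid. World frame = base frame: x ahead of the robot, y to its left, z up, the work surface at z = 0. Lengths are in m, angles in rad, forces in N, time in s.
With the tool pointing down it reaches from about 0.35 to 0.975 m from the base axis. Payload 4.9 kg.
Tool frame: the origin (TCP) lies at the very end of the fingers, on their centre line; the grasp point (between the pads) lies 19 mm behind it; z points along the fingers, x is the direction in which the jaws open and shut, and the axes are right-handed (so a half turn about z gives the same grasp; the last joint's range is limited). The gripper opens to 85 mm and grips with 20 to 120 N. Pads are 22 mm wide; open, the fingers measure 114 mm over their backs; the gripper's body (76 mm by 85 mm) begins 54 mm behind the grasp point. The pads swing forward as they close: fully open they stand 13 mm farther back than shut.
Start: joints at [1.068, 0.053, 1.613, -0, 1.476, -0.119], TCP at [0.234, 0.58, 0.231] pointing down, gripper open.
Joint ranges: [-3.01, 3.01], [-1.01, 2.22], [0.06, 2.58], [-1.02, 4.17], [0.09, 2.62], [-3.14, 3.14]. Speed limits (rad/s): [2.57, 2.57, 3.14, 3.14, 3.14, 3.14].

### API

Orientations are given as a rotation vector (axis times angle).
In Python, from station import ctrl, get_image, calibration, job gives the robot as it stands.
- The arm moves only by the tool jog_arm, never from a script. Its argument "deltas" is a list of rows, each a list of 3 entries, a list of its own where there are three numbers: the turn, a rotation vector about the tool's x, y, z in degrees, then the shift along the tool's x, y, z in m, then the finger opening in m, from 0 to 0.0854. In form: [[[ax, ay, az], [tx, ty, tz], gripper], ...]. A call has 1 to 12 rows; each row is the pose to reach, as a shift and turn from the pose commanded when the call began, along the tool's axes at that moment; what a row does not reach only later rows make up. A row lasts 1/12 s, in which the tool goes at most 41.7 mm and 7.16 degrees, less where a joint would pass 70% of its speed; a pose out of reach is approached as far as the arm can. A call with a gripper value outside its range is refused whole. The fingers move at their own pace and stop on an object; "squeeze" is the grip in N (left out, the last holds). Time passes only in rows, so rows that repeat a pose let the fingers close. It gives the time, the measured TCP pose, the force and the opening at its end, in the units of the state.
- ctrl.get_obs(): the state, without advancing time (a new reading comes with each control period).
- get_image(name): name is "scene" or "top" or "wrist"; returns the picture (420x560x3 uint8, red, green, blue); there is no depth.
- calibration(name): a dict with "mtx" (3x3 intrinsics, pixels), "origin" and "rotation" of the camera in the world; the wrist camera has in their place "tool_from_camera" (4x4, takes a point from camera to tool coordinates, whose origin is the TCP and whose axes are the tool frame's). Camera axes: x right, y up, looking along -z (the intrinsics and any distortion apply to the point x, -y, -z); pixel columns grow to the right and rows downward; lengths in m; the calibration is good to about 2 mm. A picture is of the moment at which its call begins: read the wrist's pose just before it. calibration takes no time and is no camera call.
- job.finish_job(): hands the job in, once; it reports no verdict.
The state is a dict: "t": time; "q": joint angles; "dq": joint speeds; "effort": joint torques, N m; "tool_pos": TCP position; "tool_rot": TCP orientation; "contact_force": force on the tool from outside, world axes, zero at the start; "wrist_torque": the same for the moment, N m; "opening": finger opening in m.
Only numpy, scipy, OpenCV 4.12 (cv2) and the standard library are available. Lean on these libraries where they do the work, as an engineer would, in place of code of your own. Each camera call takes 0.05 s, during which the arm holds its last target.

## Working session

There is one attempt and no reset: what is moved stays moved. The work goes in short steps, Python scripts to look and compute and a tool call to move; the robot and the scene stay as the last step left them, time stands still between calls to the robot, and variables do not carry over. Pictures are saved under pics/ and viewed, and the job is handed in when it is done.

Besides the shell and the picture viewer there is one more tool, called after "Request:" by a JSON object that holds its "api" and its "payload". jog_arm: Moves the arm, as the interface text tells. Its arguments: {"type":"object","properties":{"deltas":{"type":"array","items":{"type":"array"}},"squeeze":{"type":"number"}},"required":["deltas"]}

```bash
ls; mkdir -p pics; python3 - <<'E'
from station import ctrl,get_image,calibration,job
import cv2,json
o=ctrl.get_obs();print(o)
for n in ["scene","top","wrist"]:
    cv2.imwrite(f"pics/{n}0.png",get_image(n)[:,:,::-1]); print(n,calibration(n))
E
```

```text
pics
{'t': 0.0, 'q': array([ 1.06800242e+00,  5.33624536e-02,  1.61428596e+00,  7.61551220e-06,
        1.47600579e+00, -1.18976278e-01]), 'dq': array([ 3.09137890e-04, -7.31043814e-05,  9.28291591e-04,  2.00780358e-04,
       -8.18976164e-04,  1.16606475e-04]), 'effort': array([-9.18812248e-05, -3.93663812e+01, -3.70175922e+01, -1.09520799e-04,
        6.87463616e-03, -3.19847445e-06]), 'tool_pos': array([0.23372193, 0.57898464, 0.23006435]), 'tool_rot': array([ 2.60358663,  1.75643321, -0.00288508]), 'contact_force': array([-0.46430414, -0.32465652,  0.83206029]), 'wrist_torque': array([-0.05116592, -0.04114154,  0.01310746]), 'opening': 0.0853284143243498}
scene {'mtx': array([[516.51368923,   0.        , 283.96694308],
       [  0.        , 516.51368923, 201.80005333],
       [  0.        ,   0.        ,   1.        ]]), 'origin': array([-0.05833501,  0.58989814,  0.49185657]), 'rotation': array([ 0.5378328 , -1.32012973, -2.07749506])}
top {'mtx': array([[493.37743106,   0.        , 278.02207876],
       [  0.        , 493.37743106, 215.1086124 ],
       [  0.        ,   0.        ,   1.        ]]), 'origin': array([ 0.3229196 , -0.02883567,  1.25407613]), 'rotation': array([ 0.16552008, -0.14312394, -1.58786841])}
wrist {'mtx': array([[325.09451429,   0.        , 278.96264049],
       [  0.        , 325.09451429, 207.92221778],
       [  0.        ,   0.        ,   1.        ]]), 'tool_from_camera': array([[ 9.99999709e-01,  7.26862424e-04,  2.32246363e-04,
         7.63238174e-04],
       [ 7.63030014e-04, -9.49622241e-01, -3.13395944e-01,
        -8.01944126e-02],
       [-7.24942414e-06,  3.13396030e-01, -9.49622519e-01,
        -1.42149164e-01],
       [ 0.00000000e+00,  0.00000000e+00,  0.00000000e+00,
         1.00000000e+00]])}
```

View pics/scene0.png

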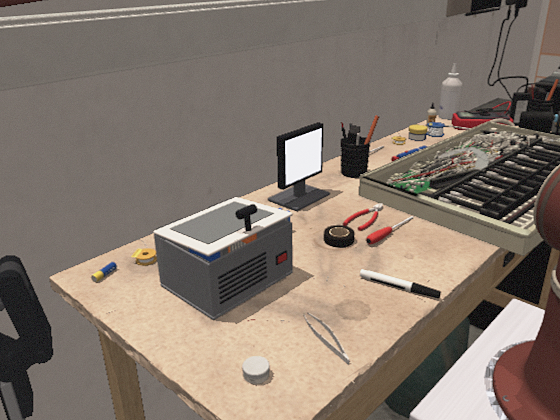

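View pics/top0.png

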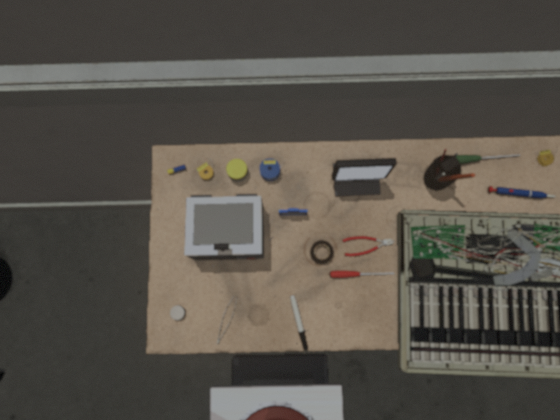

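View pics/wrist0.png

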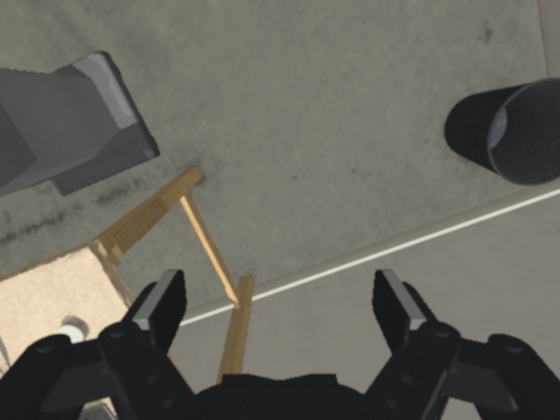

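The top view shows the box's white flap at about (224,226), the knob at (222,246), the panel at (363,175), the tape at (321,251) and the driver and cutters at (365,274) and (368,245). Next I'll make close crops and a ray helper.

```bash
cat > h.py <<'E'
import numpy as np,cv2
from scipy.spatial.transform import Rotation as R
from station import ctrl,get_image,calibration
def cam(n,obs=None):
    c=calibration(n)
    if n=="wrist":
        o=obs or ctrl.get_obs();T=np.eye(4);T[:3,:3]=R.from_rotvec(o['tool_rot']).as_matrix();T[:3,3]=o['tool_pos']
        T=T@c['tool_from_camera'];return c['mtx'],T[:3,3],T[:3,:3]
    r=np.array(c['rotation']);return c['mtx'],np.array(c['origin']),R.from_rotvec(r).as_matrix()
def ray(C,p):
    K,o,Rm=C
    d=np.linalg.inv(K)@np.array([p[0],p[1],1.]);d=Rm@np.array([d[0],-d[1],-d[2]]);return o,d/np.linalg.norm(d)
def onz(C,p,z):
    o,d=ray(C,p);return o+d*(z-o[2])/d[2]
def proj(C,X):
    K,o,Rm=C
    v=Rm.T@(np.array(X)-o);u=K@np.array([v[0],-v[1],-v[2]]);return u[:2]/u[2]
def tri(C1,p1,C2,p2):
    o1,d1=ray(C1,p1);o2,d2=ray(C2,p2)
    s=np.linalg.lstsq(np.c_[d1,-d2],o2-o1,rcond=None)[0];a=o1+s[0]*d1;b=o2+s[1]*d2
    return (a+b)/2,np.linalg.norm(a-b)
E
python3 - <<'E'
import cv2
t=cv2.imread('pics/top0.png');s=cv2.imread('pics/scene0.png')
cv2.imwrite('pics/t1.png',cv2.resize(t[180:275,170:280],None,fx=6,fy=6,interpolation=2))
cv2.imwrite('pics/t2.png',cv2.resize(t[145:205,320:410],None,fx=8,fy=8,interpolation=2))
cv2.imwrite('pics/s1.png',cv2.resize(s[190:330,140:310],None,fx=4,fy=4,interpolation=2))
cv2.imwrite('pics/s2.png',cv2.resize(s[115:215,260:360],None,fx=6,fy=6,interpolation=2))
E
```

```text
(no output)
```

View pics/t1.png

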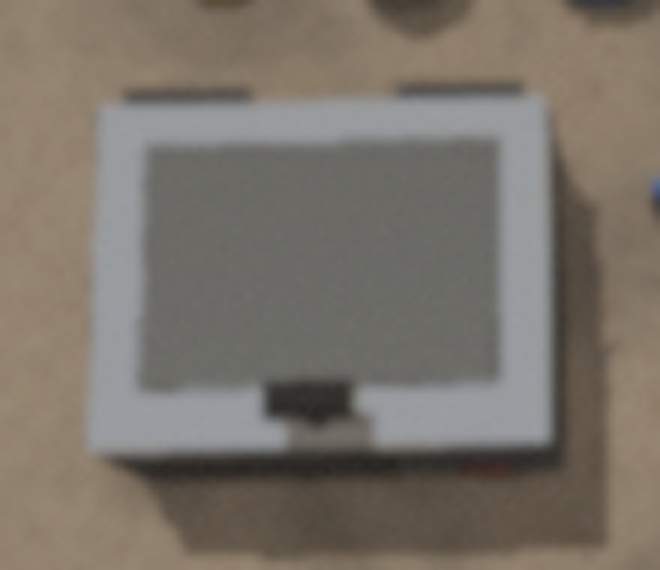

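View pics/t2.png

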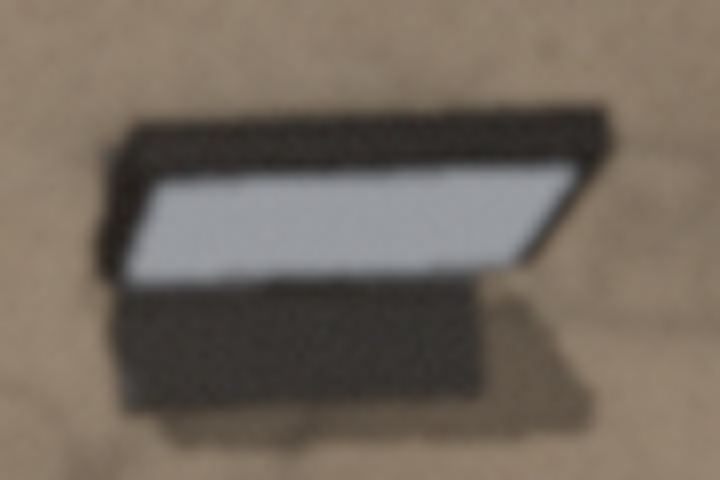

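View pics/s1.png

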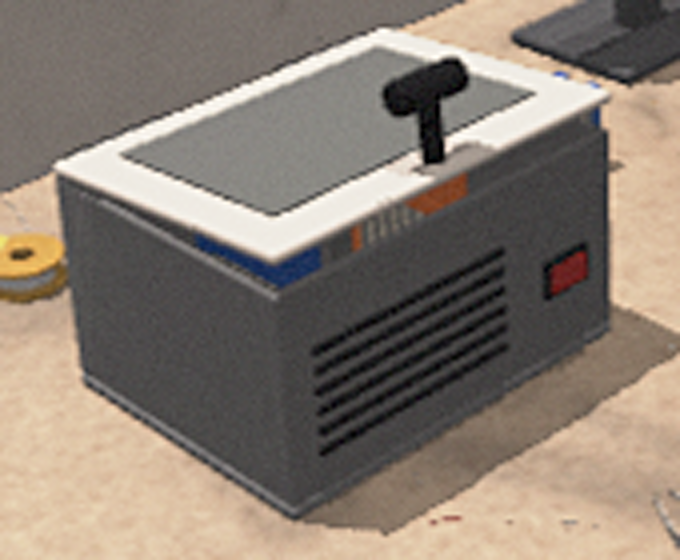

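View pics/s2.png

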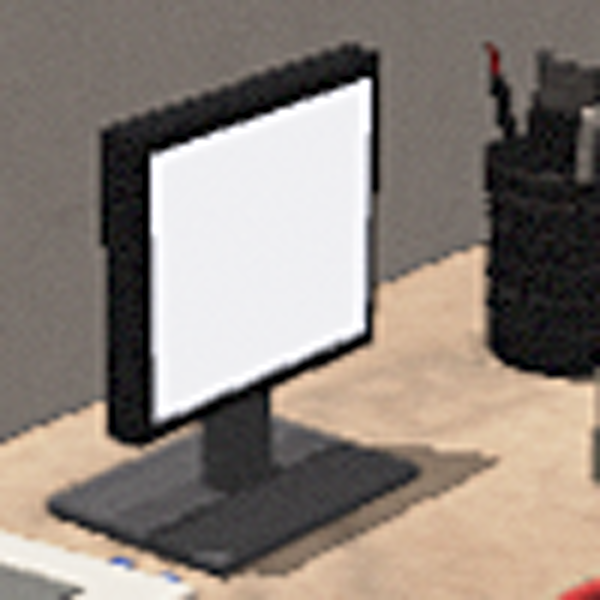

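```bash
python3 - <<'E'
from h import *
T=cam('top');S=cam('scene')
t1=lambda a,b:((a+.5)/6-.5+170,(b+.5)/6-.5+180)
t2=lambda a,b:((a+.5)/8-.5+320,(b+.5)/8-.5+145)
s1=lambda a,b:((a+.5)/4-.5+140,(b+.5)/4-.5+190)
s2=lambda a,b:((a+.5)/6-.5+260,(b+.5)/6-.5+115)
np.set_printoptions(precision=4,suppress=True)
print('knob',tri(T,t1(308,398),S,s1(425,88)))
print('knob ends',onz(T,t1(265,398),.15),onz(T,t1(352,396),.15))
fr=[onz(S,s1(*p),0.0) for p in((82,382),(298,515),(608,330))];print('box base: rear-left,front-left,front-right',fr)
rr=[onz(S,s1(*p),0.1) for p in((58,180),(278,297),(606,132))];print('rim',rr)
for p in ((100,103),(545,97)): print('hinge corner',onz(T,t1(*p),.105))
# front flap corners
print('flap FL',tri(T,t1(88,450),S,s1(278,262)),'FR',tri(T,t1(553,447),S,s1(610,97)))
print('flap RL',tri(T,t1(100,105),S,s1(58,167)))
# panel
P=[tri(T,t2(155,182),S,s2(150,153)),tri(T,t2(580,163),S,s2(372,78)),tri(T,t2(125,280),S,s2(152,424)),tri(T,t2(515,268),S,s2(368,333))]
for p in P:print('face',p)
c=np.mean([p[0] for p in P],0);print(c)
for z,ps in((0.165,((132,125),(607,105))),(0.045,())):
  for p in ps: print('rear top edge',onz(T,t2(*p),z))
for p in((125,410),(480,398)):print('foot front',onz(T,t2(*p),.008))
E
```

```text
knob (array([0.4741, 0.1146, 0.1476]), np.float64(0.0019863337071349147))
knob ends [0.4748 0.1312 0.15  ] [0.4748 0.0984 0.15  ]
box base: rear-left,front-left,front-right [array([ 0.6011,  0.2018, -0.    ]), array([0.4633, 0.1987, 0.    ]), array([ 0.4627,  0.0234, -0.    ])]
rim [array([0.595 , 0.2038, 0.1   ]), array([0.4599, 0.2017, 0.1   ]), array([0.4593, 0.0273, 0.1   ])]
hinge corner [0.6014 0.2044 0.105 ]
hinge corner [0.5995 0.0263 0.105 ]
flap FL (array([0.4594, 0.2032, 0.1158]), np.float64(0.00407989784197908)) FR (array([0.4583, 0.025 , 0.1156]), np.float64(0.0009958340862866843))
flap RL (array([0.5993, 0.2028, 0.1044]), np.float64(0.004230173072311526))
face (array([ 0.6488, -0.1591,  0.1572]), np.float64(0.0024181779977598006))
face (array([ 0.6512, -0.2822,  0.1557]), np.float64(0.003811076680159468))
face (array([ 0.6485, -0.1596,  0.0548]), np.float64(6.455557537755674e-05))
face (array([ 0.6492, -0.2822,  0.0539]), np.float64(0.0010379516284225424))
[ 0.6494 -0.2208  0.1054]
rear top edge [ 0.6646 -0.1516  0.165 ]
rear top edge [ 0.667  -0.2878  0.165 ]
foot front [ 0.6178 -0.1628  0.008 ]
foot front [ 0.6189 -0.2776  0.008 ]
```

Candidates:
- **Knob:** the black T-bar on the flap at top (221,246) and scene (246,212). It could be confused with the tape roll (321,251) or the pen cup (443,172). The crop shows the T-bar clearly.
- **Blue:** something blue is visible under the flap. The blue roll (270,170) and the blue item (293,212) are decoys.

The flap is about 5° ajar. Next I'll work out the approach above the knob.

```bash
cat >> h.py <<'E'
def delta(pos,psi,o=None):
    """tool-down target, tool x at world yaw psi(deg) -> rotvec deg, shift m in tool frame"""
    o=o or ctrl.get_obs();M=R.from_rotvec(o['tool_rot']).as_matrix()
    a=np.radians(psi);x=np.array([np.cos(a),np.sin(a),0]);z=np.array([0,0,-1.]);W=np.c_[x,np.cross(z,x),z]
    return np.round(np.degrees(R.from_matrix(M.T@W).as_rotvec()),2),np.round(M.T@(np.array(pos)-o['tool_pos']),4)
E
python3 -c "
from h import *
print(delta((.474,.1146,.23),90))"
```

```text
(array([ -0.03,   0.09, -21.99]), array([-0.3408,  0.3967,  0.0008]))
```

Request:
{"api": "jog_arm", "payload": {"deltas": [[[0,0,-2],[-0.015,0.017,0],0.0854],[[0,0,-5],[-0.04,0.047,0],0.0854],[[0,0,-8],[-0.068,0.079,0],0.0854],[[0,0,-11],[-0.1,0.116,0],0.0854],[[0,0,-14],[-0.13,0.151,0],0.0854],[[0,0,-17],[-0.16,0.186,0],0.0854],[[0,0,-19],[-0.19,0.221,0],0.0854],[[0,0,-21],[-0.22,0.256,0],0.0854],[[0,0,-22],[-0.25,0.291,0],0.0854],[[0,0,-22],[-0.28,0.326,0],0.0854],[[0,0,-22],[-0.305,0.355,0],0.0854],[[0,0,-22],[-0.325,0.378,0],0.0854]]}}

```text
t: 1.15
tool_pos: [0.4539, 0.1526, 0.2312]
tool_rot: [2.221, 2.222, 0.0]
contact_force: [0.7, 0.5, 0.3]
opening: 0.0851
```

```bash
python3 -c "
from h import *
o=ctrl.get_obs();print(o['t'],o['tool_pos'],o['q'])
cv2.imwrite('pics/w1.png',get_image('wrist')[:,:,::-1])
print(delta((.474,.1146,.22),89.5))"
```

```text
1.15 [0.45394127 0.15255149 0.2312214 ] [ 1.68597165e-01 -3.09205845e-01  1.94225288e+00  6.21452818e-05
  1.50821526e+00 -1.40249141e+00]
(array([0.14, 0.31, 0.11]), array([-0.0317,  0.0173,  0.0115]))
```

View pics/w1.png

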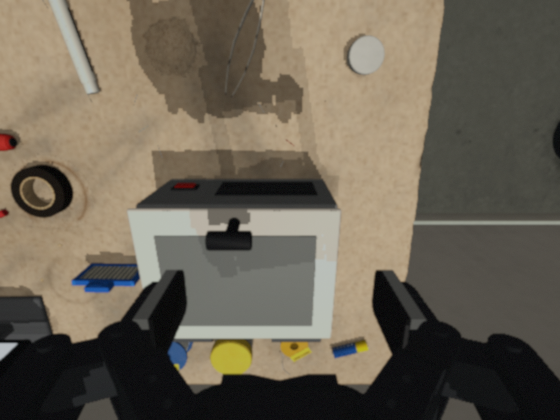

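The wrist view shows the T-knob at (229,240). The smaller blue look-alike lies on the bench at (105,275). I'll move above the knob.

Request:
{"api": "jog_arm", "payload": {"deltas": [[[0,0,0],[-0.016,0.009,0.005],0.0854],[[0,0,0],[-0.032,0.018,0.01],0.0854],[[0,0,0],[-0.032,0.018,0.011],0.0854],[[0,0,0],[-0.032,0.018,0.011],0.0854],[[0,0,0],[-0.032,0.018,0.011],0.0854]]}}

```text
t: 1.62
tool_pos: [0.4712, 0.1231, 0.2201]
tool_rot: [-2.22, -2.221, 0.0]
contact_force: [-0.2, 0.4, -0.8]
opening: 0.0854
```

```bash
python3 - <<'E'
from h import *
o=ctrl.get_obs();print(o['t'],o['tool_pos'],np.abs(o['dq']).max())
im=get_image('wrist')[:,:,::-1];cv2.imwrite('pics/w2.png',im)
C=cam('wrist',o)
print(proj(C,(.4741,.1146,.1476)))
E
```

```text
1.6167 [0.47120199 0.12313857 0.22009827] 0.01446294500890278
[266.1102368  224.11038513]
```

View pics/w2.png

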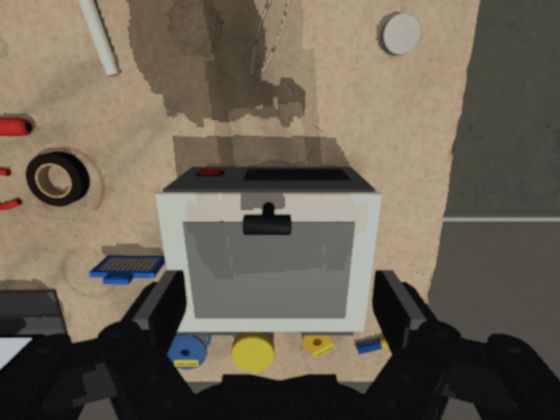

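The bar is at (268,224) against a predicted (266,224), so the measurement holds. I'll descend and pinch.

Request:
{"api": "jog_arm", "payload": {"deltas": [[[0,0,0],[-0.004,0.0015,0.012],0.0854],[[0,0,0],[-0.0075,0.003,0.03],0.08],[[0,0,0],[-0.0075,0.003,0.05],0.075],[[0,0,0],[-0.0075,0.003,0.07],0.07],[[0,0,0],[-0.0075,0.003,0.082],0.065],[[0,0,0],[-0.0075,0.003,0.088],0.06],[[0,0,0],[-0.0075,0.003,0.088],0.05],[[0,0,0],[-0.0075,0.003,0.088],0.05]], "squeeze": 40}}

```text
t: 2.33
tool_pos: [0.4748, 0.1153, 0.1327]
tool_rot: [2.22, 2.222, 0.0]
contact_force: [-0.2, -0.9, 0.6]
opening: 0.0501
```

```bash
python3 - <<'E'
from h import *
o=ctrl.get_obs();print(o['t'],o['tool_pos'],np.abs(o['dq']).max(),o['opening'])
im=get_image('wrist')[:,:,::-1];cv2.imwrite('pics/w3.png',im)
E
```

```text
2.3333 [0.47484957 0.11525626 0.13267311] 0.024474210279233542 0.05007043080819186
```

View pics/w3.png

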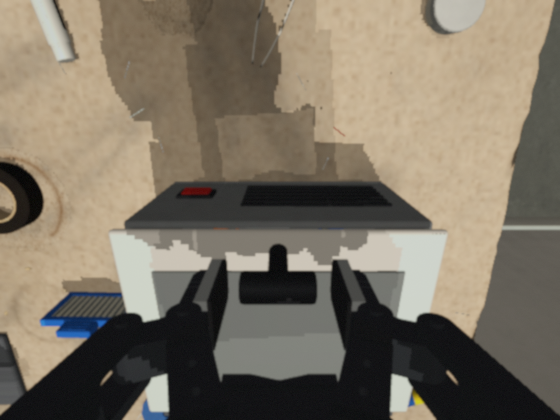

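The bar (240–316) sits centred between the fingers (228–332). I'll close on it.

Request:
{"api": "jog_arm", "payload": {"deltas": [[[0,0,0],[0,0,0],0.04],[[0,0,0],[0,0,0],0.03],[[0,0,0],[0,0,0],0.025],[[0,0,0],[0,0,0],0.025],[[0,0,0],[0,0,0],0.025]], "squeeze": 50}}

```text
t: 2.8
tool_pos: [0.4751, 0.1147, 0.133]
tool_rot: [2.22, 2.22, 0.001]
contact_force: [-0.7, -3.1, 1.5]
opening: 0.0329
```

```bash
python3 - <<'E'
from h import *
o=ctrl.get_obs();print(o['t'],o['tool_pos'],o['opening'],o['contact_force'])
p=o['tool_pos'];H=np.array([.600,.100]);k=np.array([p[0],p[2]+.0149])
v=k-H;r=np.hypot(*v);a0=np.arctan2(v[1],-v[0]);print(r,np.degrees(a0))
r=.1349
for i in range(1,23):
    th=np.radians(4*i);
    f=lambda t:(H[0]-r*np.cos(t)-(H[0]-r*np.cos(a0)),r*np.sin(t)-r*np.sin(a0))
    d=f(a0+th);print(4*i,np.round(d[0],4),np.round(-d[1],4))
E
```

```text
2.8 [0.47514053 0.11467848 0.13297137] 0.03285747067746968 [-0.66063803 -3.12312341  1.49926402]
0.1337219301473349 20.976923555135787
4 0.0037 -0.0087
8 0.0079 -0.0171
12 0.0128 -0.0251
16 0.0182 -0.0328
20 0.0241 -0.0402
24 0.0305 -0.0471
28 0.0374 -0.0535
32 0.0447 -0.0594
36 0.0524 -0.0648
40 0.0605 -0.0697
44 0.0689 -0.0739
48 0.0776 -0.0776
52 0.0865 -0.0807
56 0.0956 -0.0831
60 0.1048 -0.0849
64 0.1141 -0.0861
68 0.1236 -0.0866
72 0.133 -0.0864
76 0.1423 -0.0856
80 0.1516 -0.0841
84 0.1608 -0.082
88 0.1698 -0.0793
```

Request:
{"api": "jog_arm", "payload": {"deltas": [[[0,0,0],[0,0.0018,-0.0044],0.025],[[0,0,0],[0,0.0037,-0.0087],0.025],[[0,0,0],[0,0.0079,-0.0171],0.025],[[0,0,0],[0,0.0128,-0.0251],0.025],[[0,0,0],[0,0.0182,-0.0328],0.025],[[0,0,0],[0,0.0241,-0.0402],0.025],[[0,0,0],[0,0.0305,-0.0471],0.025],[[0,0,0],[0,0.0374,-0.0535],0.025],[[0,0,0],[0,0.0447,-0.0594],0.025],[[0,0,0],[0,0.0524,-0.0648],0.025],[[0,0,0],[0,0.0605,-0.0697],0.025],[[0,0,0],[0,0.0605,-0.0697],0.025]]}}

```text
t: 3.8
tool_pos: [0.5369, 0.1147, 0.2032]
tool_rot: [2.221, 2.22, 0.001]
contact_force: [1.5, -4.4, -4.7]
opening: 0.0329
```

```bash
python3 - <<'E'
from h import *
o=ctrl.get_obs();print(o['t'],o['tool_pos'],o['opening'],o['contact_force'],o['wrist_torque'])
im=get_image('scene')[:,:,::-1];cv2.imwrite('pics/s3.png',im)
E
```

```text
3.8 [0.53690194 0.11470876 0.20322351] 0.03292368733013899 [ 1.45921752 -4.44574402 -4.72926474] [-0.72982472  0.09751844 -0.01549074]
```

View pics/s3.png

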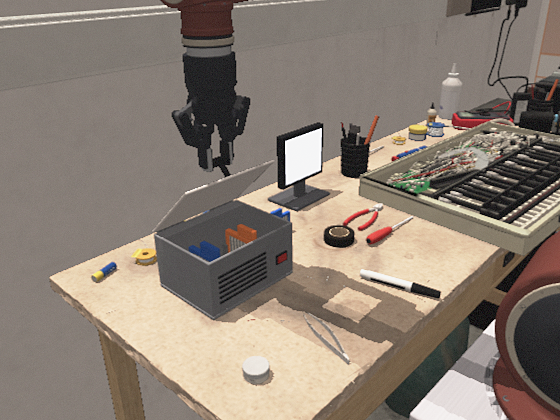

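The scene view shows the flap lifted about 45°, with blue at (205,252) and orange at (238,238). Orange is therefore in the -y slot. I'll continue lifting to about 88°.

Request:
{"api": "jog_arm", "payload": {"deltas": [[[0,0,0],[0,0.0084,-0.0042],0.025],[[0,0,0],[0,0.0171,-0.0079],0.025],[[0,0,0],[0,0.026,-0.011],0.025],[[0,0,0],[0,0.0351,-0.0134],0.025],[[0,0,0],[0,0.0443,-0.0152],0.025],[[0,0,0],[0,0.0536,-0.0164],0.025],[[0,0,0],[0,0.0631,-0.0169],0.025],[[0,0,0],[0,0.0725,-0.0167],0.025],[[0,0,0],[0,0.0818,-0.0159],0.025],[[0,0,0],[0,0.0911,-0.0144],0.025],[[0,0,0],[0,0.1003,-0.0123],0.025],[[0,0,0],[0,0.1003,-0.0123],0.025]]}}

```text
t: 4.85
tool_pos: [0.6375, 0.1147, 0.2162]
tool_rot: [2.221, 2.22, 0.002]
contact_force: [-0.4, -5.0, 0.1]
opening: 0.0321
```

```bash
python3 - <<'E'
from h import *
o=ctrl.get_obs();print(o['t'],o['tool_pos'],o['opening'],o['contact_force'],o['wrist_torque'])
im=get_image('scene')[:,:,::-1];cv2.imwrite('pics/s4.png',im)
E
```

```text
4.85 [0.63752207 0.11468867 0.2161988 ] 0.03206559341086578 [-0.39947765 -5.01434337  0.14592447] [-0.8217465   0.23423606 -0.03208415]
```

View pics/s4.png

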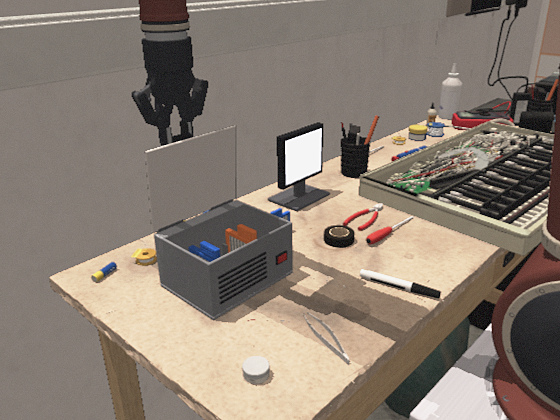

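The flap stands upright. I'll release it, rise, and go back over the box to look.

Request:
{"api": "jog_arm", "payload": {"deltas": [[[0,0,0],[0,0,0],0.045],[[0,0,0],[0,0,0],0.055],[[0,0,0],[0,0,0],0.06],[[0,0,0],[0,0,0],0.06],[[0,0,0],[0,0,-0.01],0.06],[[0,0,0],[0,0,-0.03],0.06],[[0,0,0],[0,0,-0.06],0.06],[[0,0,0],[0,0,-0.09],0.06],[[0,0,0],[0,0,-0.115],0.06],[[0,0,0],[0,0,-0.12],0.06],[[0,0,0],[0,-0.02,-0.12],0.06],[[0,0,0],[-0.01,-0.05,-0.12],0.06]]}}

```text
t: 5.9
tool_pos: [0.586, 0.106, 0.3347]
tool_rot: [2.22, 2.223, 0.002]
contact_force: [-1.1, -1.1, -0.1]
opening: 0.0596
```

Request:
{"api": "jog_arm", "payload": {"deltas": [[[0,0,0],[-0.005,-0.03,0],0.06],[[0,0,0],[-0.015,-0.06,0],0.06],[[0,0,0],[-0.025,-0.09,0],0.06],[[0,0,0],[-0.03,-0.11,0],0.06],[[0,0,0],[-0.03,-0.12,0],0.06],[[0,0,0],[-0.03,-0.12,0],0.06],[[0,0,0],[-0.03,-0.12,0],0.06]]}}

```text
t: 6.48
tool_pos: [0.4653, 0.0752, 0.3345]
tool_rot: [2.221, 2.221, 0.002]
contact_force: [0.3, 0.1, 0.3]
opening: 0.0594
```

```bash
python3 - <<'E'
from h import *
o=ctrl.get_obs();print(o['t'],o['tool_pos'],o['opening'],np.abs(o['dq']).max())
im=get_image('wrist')[:,:,::-1];cv2.imwrite('pics/w5.png',im)
C=cam('wrist',o)
for p in((.52,.0746,.088),(.5,.0746,.088),(.54,.0746,.088)):print(proj(C,p))
E
```

```text
6.4833 [0.46533721 0.07515258 0.33445789] 0.05942507183251202 0.0338495150553776
[278.04596292 212.45692406]
[278.02407346 197.28406711]
[278.06719274 227.17255197]
```

View pics/w5.png

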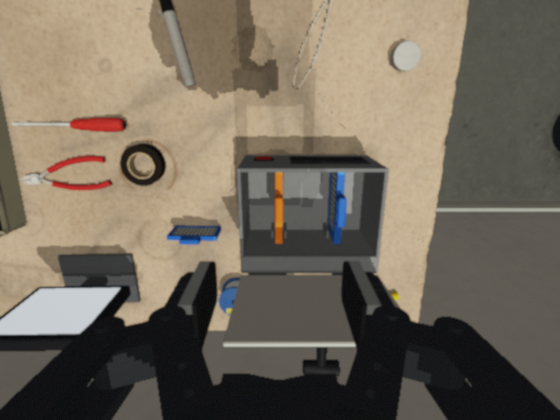

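The orange tab is at about (279,213), matching the prediction. I'll measure it more finely.

```bash
python3 - <<'E'
from h import *
o=ctrl.get_obs();im=cv2.imread('pics/w5.png');C=cam('wrist',o)
h=cv2.cvtColor(im,cv2.COLOR_BGR2HSV)
m=cv2.inRange(h,(5,150,60),(20,255,255));m[:,:240]=0;m[:,330:]=0;m[:160]=0;m[260:]=0
for r in range(168,248,6):
    c=np.where(m[r])[0]
    if len(c):print(r,c.min(),c.max(),onz(C,((c.min()+c.max())/2,r),.088).round(4))
cv2.imwrite('pics/w5c.png',cv2.resize(im[150:270,225:395],None,fx=4,fy=4,interpolation=2))
E
```

```text
174 275 281 [0.4706 0.0746 0.088 ]
180 275 281 [0.4781 0.0746 0.088 ]
186 275 281 [0.4857 0.0746 0.088 ]
192 275 281 [0.4933 0.0746 0.088 ]
198 275 282 [0.5011 0.0752 0.088 ]
204 275 282 [0.5089 0.0752 0.088 ]
210 275 282 [0.5169 0.0752 0.088 ]
216 275 282 [0.5249 0.0752 0.088 ]
222 275 282 [0.533  0.0752 0.088 ]
228 275 282 [0.5413 0.0752 0.088 ]
234 275 282 [0.5496 0.0752 0.088 ]
240 275 282 [0.558  0.0752 0.088 ]
```

View pics/w5c.png

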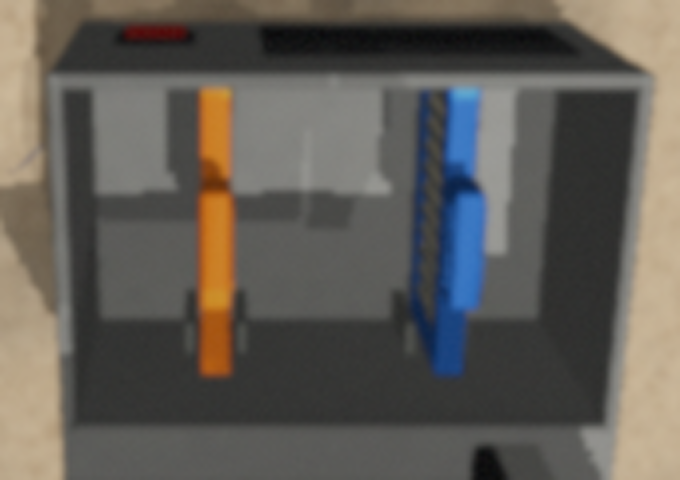

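Request:
{"api": "jog_arm", "payload": {"deltas": [[[0,0,0],[0,0.01,0.01],0.04],[[0,0,0],[0,0.03,0.04],0.04],[[0,0,0],[0,0.045,0.075],0.04],[[0,0,0],[0,0.0525,0.11],0.04],[[0,0,0],[0,0.0525,0.145],0.04],[[0,0,0],[0,0.0525,0.175],0.04],[[0,0,0],[0,0.0525,0.195],0.04],[[0,0,0],[0,0.0525,0.205],0.04],[[0,0,0],[0,0.0525,0.205],0.04]]}}

```text
t: 7.28
tool_pos: [0.5164, 0.0752, 0.1258]
tool_rot: [-2.218, -2.219, 0.007]
contact_force: [-1.0, -0.6, -0.2]
opening: 0.04
```

```bash
python3 - <<'E'
from h import *
o=ctrl.get_obs();print(o['t'],o['tool_pos'],o['opening'],np.abs(o['dq']).max())
im=get_image('wrist')[:,:,::-1];cv2.imwrite('pics/w6.png',im)
C=cam('wrist',o)
print(proj(C,(.518,.0752,.088)))
E
```

```text
7.2833 [0.51639859 0.07517077 0.12578847] 0.040027146007700506 0.05195280090074435
[278.16298504 243.11046076]
```

View pics/w6.png

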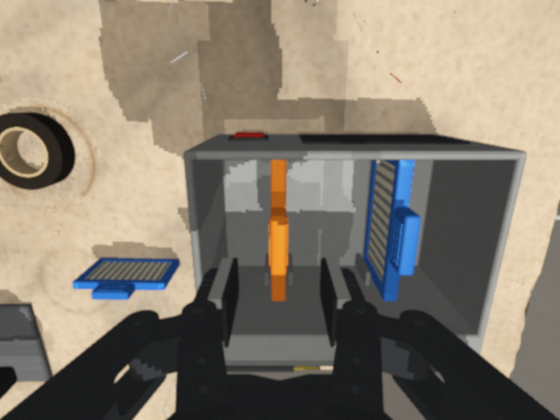

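The tab (279,242) is centred between the fingers (238–322). I'll descend and grip.

Request:
{"api": "jog_arm", "payload": {"deltas": [[[0,0,0],[0,0.001,0.015],0.04],[[0,0,0],[0,0.001,0.035],0.04],[[0,0,0],[0,0.001,0.055],0.04],[[0,0,0],[0,0.001,0.066],0.04],[[0,0,0],[0,0.001,0.066],0.04],[[0,0,0],[0,0.001,0.066],0.025],[[0,0,0],[0,0.001,0.066],0.015],[[0,0,0],[0,0.001,0.066],0.005],[[0,0,0],[0,0.001,0.066],0.002],[[0,0,0],[0,0.001,0.066],0.002]], "squeeze": 60}}

```text
t: 8.17
tool_pos: [0.5207, 0.075, 0.0655]
tool_rot: [2.219, 2.22, 0.004]
contact_force: [1.5, -0.6, 6.0]
opening: 0.0087
```

```bash
python3 - <<'E'
from h import *
o=ctrl.get_obs();print(o['t'],o['tool_pos'],o['opening'],o['contact_force'],o['wrist_torque'])
im=get_image('wrist')[:,:,::-1];cv2.imwrite('pics/w7.png',im)
E
```

```text
8.1667 [0.52071169 0.07497702 0.06552719] 0.008745404234912981 [ 1.51466214 -0.62899715  6.02980603] [-0.04313623 -0.04937694  0.03109465]
```

View pics/w7.png

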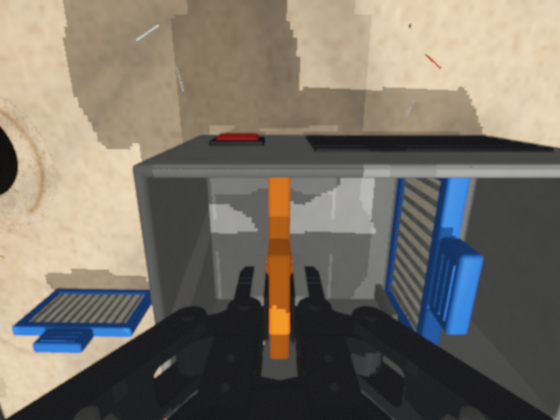

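Opening 8.7 mm means the tab is gripped. I'll lift straight up.

Request:
{"api": "jog_arm", "payload": {"deltas": [[[0,0,0],[0,0,-0.004],0.002],[[0,0,0],[0,0,-0.012],0.002],[[0,0,0],[0,0,-0.022],0.002],[[0,0,0],[0,0,-0.034],0.002],[[0,0,0],[0,0,-0.048],0.002],[[0,0,0],[0,0,-0.064],0.002],[[0,0,0],[0,0,-0.08],0.002],[[0,0,0],[0,0,-0.096],0.002],[[0,0,0],[0,0,-0.112],0.002],[[0,0,0],[0,0,-0.128],0.002],[[0,0,0],[0,0,-0.142],0.002],[[0,0,0],[0,0,-0.15],0.002]]}}

```text
t: 9.22
tool_pos: [0.5197, 0.0751, 0.2166]
tool_rot: [2.219, 2.22, 0.004]
contact_force: [1.1, -0.6, -1.2]
opening: 0.0089
```

```bash
python3 - <<'E'
from h import *
o=ctrl.get_obs();print(o['t'],o['tool_pos'],o['opening'],o['contact_force'],o['q'])
cv2.imwrite('pics/s8.png',get_image('scene')[:,:,::-1])
print(delta((.515,-.2208,.22),0))
E
```

```text
9.2167 [0.51974824 0.07508416 0.21655229] 0.008946610812737022 [ 1.05436495 -0.58562053 -1.22112344] [ 1.68286505e-03 -1.81796547e-01  1.86132978e+00  3.38185236e-05
  1.45829078e+00 -1.56929890e+00]
(array([ 0.25, -0.26, 90.01]), array([-0.2959, -0.0054, -0.0024]))
```

View pics/s8.png

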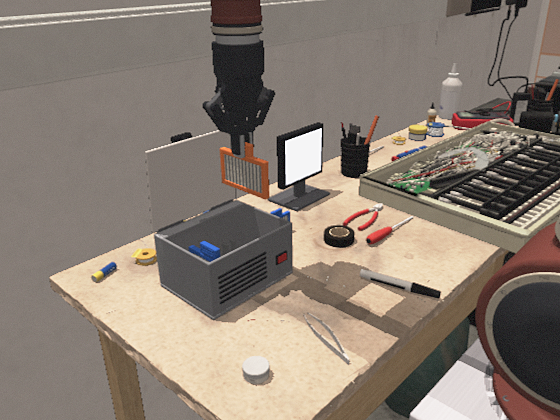

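The orange cassette is out and upright, and blue and the flap are still in place. Next I'll swing to in front of the panel at x≈0.515.

Request:
{"api": "jog_arm", "payload": {"deltas": [[[0,0,0],[-0.01,-0.001,0],0.002],[[0,0,2],[-0.03,-0.003,0],0.002],[[0,0,6],[-0.055,-0.005,0],0.002],[[0,0,12],[-0.085,-0.005,0],0.002],[[0,0,18],[-0.115,-0.005,0],0.002],[[0,0,24],[-0.145,-0.005,0],0.002],[[0,0,30],[-0.175,-0.005,0],0.002],[[0,0,36],[-0.205,-0.005,0],0.002],[[0,0,42],[-0.235,-0.005,0],0.002],[[0,0,48],[-0.265,-0.005,0],0.002],[[0,0,54],[-0.285,-0.005,0],0.002],[[0,0,59],[-0.296,-0.005,0],0.002]]}}

```text
t: 10.27
tool_pos: [0.5125, -0.2237, 0.2117]
tool_rot: [-3.029, -0.828, 0.004]
contact_force: [-0.0, 0.4, -1.4]
opening: 0.0087
```

Request:
{"api": "jog_arm", "payload": {"deltas": [[[0,0,6],[0,0,0],0.002],[[0,0,12],[0,0,0],0.002],[[0,0,18],[0,0,0],0.002],[[0,0,24],[0,0,0],0.002],[[0,0,29],[0,0,0],0.002],[[0,0,31],[0,0,0],0.002],[[0,0,31],[0,0,0],0.002],[[0,0,31],[0,0,0],0.002]]}}

```text
t: 10.93
tool_pos: [0.5131, -0.2211, 0.2121]
tool_rot: [-3.141, -0.001, 0.003]
contact_force: [0.0, -0.2, -0.1]
opening: 0.0091
```

```bash
python3 - <<'E'
from h import *
o=ctrl.get_obs();print(o['t'],o['tool_pos'],o['opening'],np.abs(o['dq']).max(),o['q'])
cv2.imwrite('pics/s9.png',get_image('scene')[:,:,::-1])
cv2.imwrite('pics/w9.png',get_image('wrist')[:,:,::-1])
cv2.imwrite('pics/t9.png',get_image('top')[:,:,::-1])
print(delta((.585,-.2208,.124),0.8))
E
```

```text
10.9333 [ 0.51314964 -0.22108293  0.21209167] 0.009116901594422104 0.007826872672964504 [-5.39882154e-01 -9.11058034e-02  1.78698328e+00 -2.21022071e-04
  1.44784033e+00 -5.40718709e-01]
(array([-0.02,  0.05, -0.76]), array([ 0.0714, -0.0001,  0.0887]))
```

View pics/s9.png

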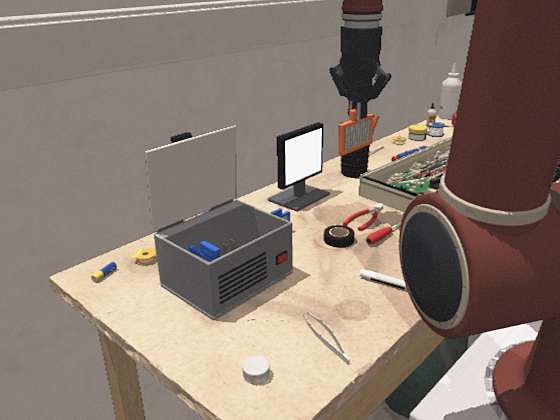

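View pics/w9.png

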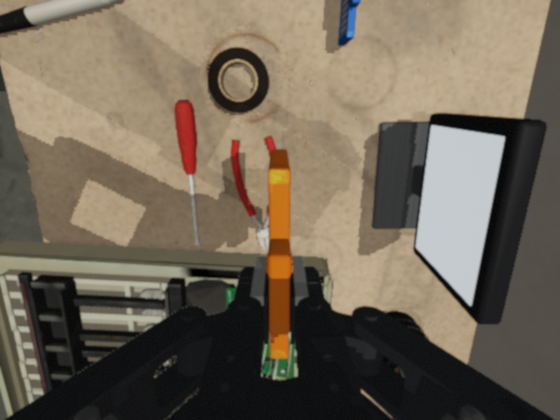

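View pics/t9.png

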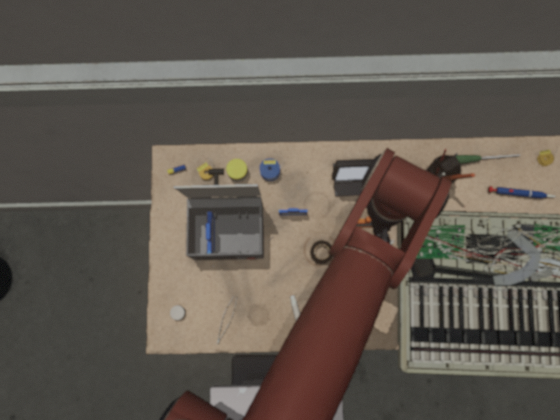

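```bash
python3 - <<'E'
from h import *
o=ctrl.get_obs();T=cam('top');W=cam('wrist',o);S=cam('scene')
for z in(.03,.05,.08):print(z,onz(T,(402,212),z),onz(W,(328,262),z))
print('pencil cup left',onz(T,(425,178),.1),onz(T,(425,178),0.))
c=o['tool_pos']+[0,.0025,-.0185]
for d in((0,-.052,-.041),(0,.052,-.041),(0,.052,.021),(0,-.052,.021)):print(proj(S,c+np.array(d)).round(1))
im=cv2.imread('pics/s9.png');cv2.imwrite('pics/s9c.png',cv2.resize(im[90:180,320:400],None,fx=6,fy=6,interpolation=2))
E
```

```text
0.03 [ 0.56646624 -0.32678549  0.03      ] [ 0.56856675 -0.31054019  0.03      ]
0.05 [ 0.56248697 -0.32191733  0.05      ] [ 0.56523644 -0.30003694  0.05      ]
0.08 [ 0.55651806 -0.31461509  0.08      ] [ 0.56024097 -0.28428208  0.08      ]
pencil cup left [ 0.63467884 -0.37074447  0.1       ] [ 0.66169259 -0.40037066  0.        ]
[368.7 142.4]
[337.8 155.2]
[338.7 124.1]
[370.4 112.9]
```

View pics/s9c.png

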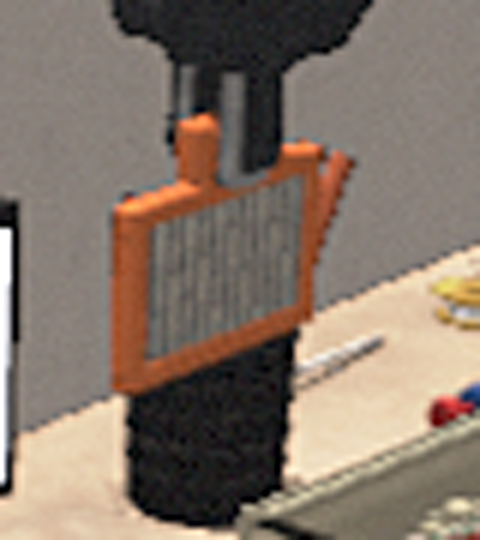

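The cassette is upright (corners at (340,155), (371,143) and (341,125)), within about 3 px of the prediction. I'll move forward first, then down.

Request:
{"api": "jog_arm", "payload": {"deltas": [[[0,0,0],[0.008,-0.001,0],0.002],[[0,0,0],[0.025,-0.001,0],0.002],[[0,0,0],[0.045,-0.001,0],0.002],[[0,0,0],[0.062,-0.001,0.005],0.002],[[0,0,-0.7],[0.07,-0.001,0.015],0.002],[[0,0,-0.7],[0.071,-0.001,0.03],0.002],[[0,0,-0.7],[0.071,-0.001,0.048],0.002],[[0,0,-0.7],[0.071,-0.001,0.065],0.002],[[0,0,-0.7],[0.071,-0.001,0.079],0.002],[[0,0,-0.7],[0.071,-0.001,0.086],0.002],[[0,0,-0.7],[0.071,-0.001,0.088],0.002],[[0,0,-0.7],[0.071,-0.001,0.088],0.002]]}}

```text
t: 12.08
tool_pos: [0.5844, -0.2198, 0.1245]
tool_rot: [-3.141, -0.019, 0.002]
contact_force: [-0.3, 0.1, -0.3]
opening: 0.0088
```

Request:
{"api": "jog_arm", "payload": {"deltas": [[[0,0,0],[0,0,0],0.002],[[0,0,0],[0,0,0],0.002],[[0,0,0],[0,0,0],0.002],[[0,0,0],[0,0,0],0.002]]}}

```text
t: 12.42
tool_pos: [0.5855, -0.2202, 0.1264]
tool_rot: [3.141, 0.019, 0.002]
contact_force: [0.2, -1.1, -0.4]
opening: 0.0091
```

```bash
python3 - <<'E'
from h import *
o=ctrl.get_obs();print(o['t'],o['tool_pos'],o['opening'],np.abs(o['dq']).max(),o['contact_force'],o['tool_rot'])
im=get_image('scene')[:,:,::-1];cv2.imwrite('pics/s10.png',im)
cv2.imwrite('pics/s10c.png',cv2.resize(im[80:200,260:400],None,fx=5,fy=5,interpolation=2))
cv2.imwrite('pics/w10.png',get_image('wrist')[:,:,::-1])
S=cam('scene')
c=o['tool_pos']+[0,0.0,-.0185]
for d in((0,-.052,-.041),(0,.052,-.041),(0,.052,.021),(0,-.052,.021)):print(((proj(S,c+np.array(d))-[260,80])*5).round(1))
E
```

```text
12.4167 [ 0.58552317 -0.22022136  0.12636632] 0.009059520394500573 0.006907399568130999 [ 0.21393187 -1.13111412 -0.43210883] [3.14072403e+00 1.94616916e-02 2.41771626e-03]
[400.5 463.4]
[248.4 532.5]
[249.5 392.8]
[405.1 330.6]
```

View pics/s10c.png

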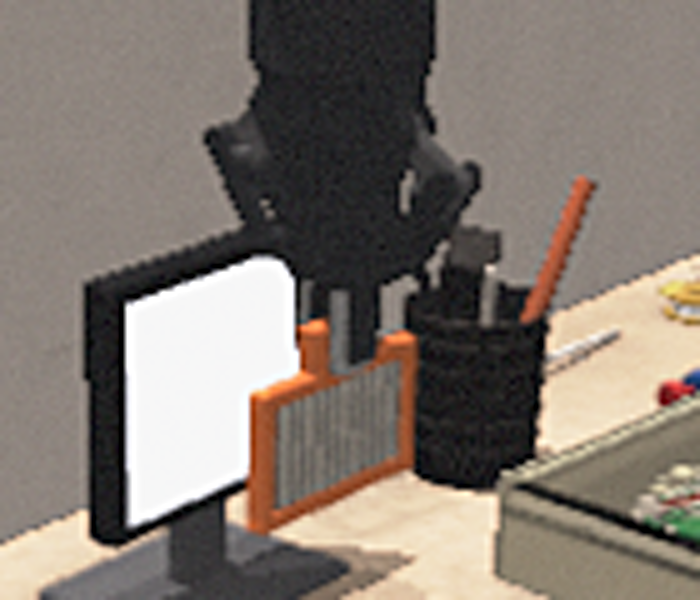

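View pics/w10.png

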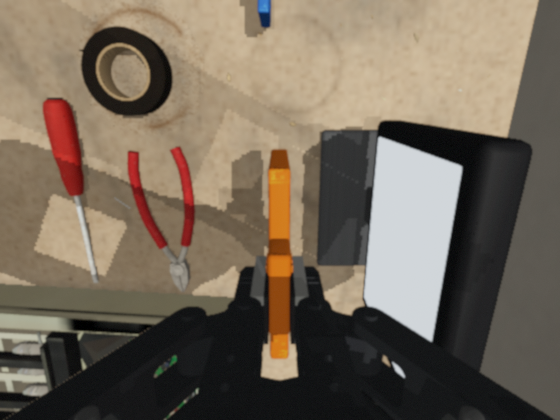

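View pics/s10.png

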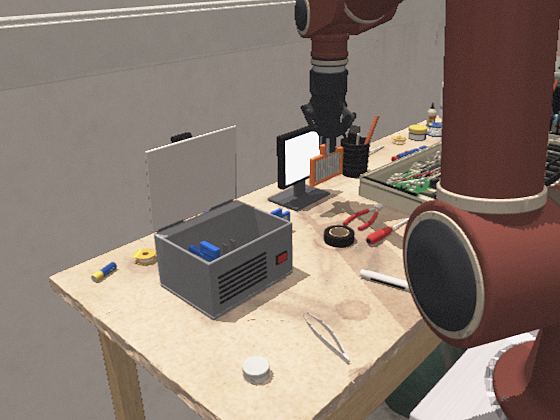

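The cassette's corners match the predicted position: centre about (0.585, −0.22, 0.108), roughly 64 mm before the face and parallel to it. The flap is upright and blue is in its slot. The tape, driver and cutters look unmoved. I'll hand it in.

```bash
python3 -c "
from station import job
print(job.finish_job())"
```

```text
the job is handed in; nothing more can be done
None
```

I lifted the flap by its T-knob to about 88° and left it standing. I then drew the orange cassette out of the -y slot and handed in the job at t = 12.4 s, with the gripper still holding it before the lit panel. No verdict was reported.

**Last checks:**
- **Position:** the cassette is about 64 mm before the face, about 2 mm off-centre sideways and about 3 mm above its centre height. It is upright and parallel to within about 1°.
- **Grip:** the finger opening is steady at 9 mm on the 10 mm tab. The outside force was about 1 N, with no sign of contact with the panel.
- **Surroundings:** in the last images the flap stands upright, the blue cassette is in its slot, and the tape, driver and cutters look unmoved.

**Small disagreements:** while closing on the tab I saw a brief 6 N upward force. In the last scene view one lower corner of the cassette sat about 2 px from the predicted position. Neither affected the result as far as I could see.

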